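# Find the loose bolt and hold its cap open

## Task

One of the three capped bolts on the mounting plate is loose: tap down on the caps, one after another, until you find the bolt that sinks. Then take that cap by its tab, swing it up to at least 45 degrees without pulling the bolt back up, and finish while still holding it open with the gripper. Keep the caps of the other bolts shut and leave everything else on the bench where it is.

Things in the scene. Friction and masses are not known exactly. Their poses are not given: they have to be found in the camera images.
- plate: aluminium mounting plate fixed on the bench, 240 (x) x 380 (y) x 12 mm, origin at the centre of its underside. On it stand three identical fixed feet (grey tubes, 54 mm across, 36 mm high), each with a steel bolt whose head is covered by a hinged steel cap; a dark round flange 76 mm across, 12 mm high lies near its robot-side edge
- top_a (a point): centre of the flat top of the left (+y) bolt's cap: a steel disc 52 mm across, 8 mm thick, its top 78 mm above the bench before tapping. x axis: horizontally from the hinge to the tab when shut (the feet stand turned by up to 0.6 rad from world x); z axis: up, square to the cap. Tap the bolt by pushing straight down here with about 8 to 15 N
- tab_a (a point): grip point of the left (+y) cap's tab, at the centre of its thickness: a flat steel tongue 14 mm wide (y), 8 mm thick (z), that sticks out in +x from the disc's edge, 28 mm beyond that edge, over free space (62 mm down to the plate); the tongue ends 16 mm past this point. Held by its two side faces, it can pivot between the fingers as the cap swings up. Axes as for the top, turning with the cap
- hinge_a (a point): point on the left (+y) cap's hinge axis, which is this frame's y axis (horizontal); 30 mm in -x from the cap's centre and 84 mm from the tab's grip point, 2 mm below the mid-plane of cap and tab
- bolt_a (a joint): how far the left (+y) bolt (with its cap and hinge) has sunk, m: 0 at the start. Only the loose bolt sinks: it starts to slide at about 6 N, goes 0.009 down to its stop and stays down by friction; it takes about 6 N to pull it up again. The tight bolts stay within 0.001. Which one is loose changes from start to start and cannot be seen before tapping
- cap_a (a joint): opening angle of the left (+y) bolt's cap, rad: 0 shut, growing as the tab swings up and back towards the hinge (towards the robot), stop at 1.3. Light (60 g), falls shut when let go
- top_b (a point): centre of the flat top of the middle bolt's cap: a steel disc 52 mm across, 8 mm thick, its top 78 mm above the bench before tapping. x axis: horizontally from the hinge to the tab when shut (the feet stand turned by up to 0.6 rad from world x); z axis: up, square to the cap. Tap the bolt by pushing straight down here with about 8 to 15 N
- tab_b (a point): grip point of the middle cap's tab, at the centre of its thickness: a flat steel tongue 14 mm wide (y), 8 mm thick (z), that sticks out in +x from the disc's edge, 28 mm beyond that edge, over free space (62 mm down to the plate); the tongue ends 16 mm past this point. Held by its two side faces, it can pivot between the fingers as the cap swings up. Axes as for the top, turning with the cap
- hinge_b (a point): point on the middle cap's hinge axis, which is this frame's y axis (horizontal); 30 mm in -x from the cap's centre and 84 mm from the tab's grip point, 2 mm below the mid-plane of cap and tab
- bolt_b (a joint): how far the middle bolt (with its cap and hinge) has sunk, m: 0 at the start. Only the loose bolt sinks: it starts to slide at about 6 N, goes 0.009 down to its stop and stays down by friction; it takes about 6 N to pull it up again. The tight bolts stay within 0.001. Which one is loose changes from start to start and cannot be seen before tapping
- cap_b (a joint): opening angle of the middle bolt's cap, rad: 0 shut, growing as the tab swings up and back towards the hinge (towards the robot), stop at 1.3. Light (60 g), falls shut when let go
- top_c (a point): centre of the flat top of the right (-y) bolt's cap: a steel disc 52 mm across, 8 mm thick, its top 78 mm above the bench before tapping. x axis: horizontally from the hinge to the tab when shut (the feet stand turned by up to 0.6 rad from world x); z axis: up, square to the cap. Tap the bolt by pushing straight down here with about 8 to 15 N
- tab_c (a point): grip point of the right (-y) cap's tab, at the centre of its thickness: a flat steel tongue 14 mm wide (y), 8 mm thick (z), that sticks out in +x from the disc's edge, 28 mm beyond that edge, over free space (62 mm down to the plate); the tongue ends 16 mm past this point. Held by its two side faces, it can pivot between the fingers as the cap swings up. Axes as for the top, turning with the cap
- hinge_c (a point): point on the right (-y) cap's hinge axis, which is this frame's y axis (horizontal); 30 mm in -x from the cap's centre and 84 mm from the tab's grip point, 2 mm below the mid-plane of cap and tab
- bolt_c (a joint): how far the right (-y) bolt (with its cap and hinge) has sunk, m: 0 at the start. Only the loose bolt sinks: it starts to slide at about 6 N, goes 0.009 down to its stop and stays down by friction; it takes about 6 N to pull it up again. The tight bolts stay within 0.001. Which one is loose changes from start to start and cannot be seen before tapping
- cap_c (a joint): opening angle of the right (-y) bolt's cap, rad: 0 shut, growing as the tab swings up and back towards the hinge (towards the robot), stop at 1.3. Light (60 g), falls shut when let go
- mid_hexkey (a point): L-shaped dark hex key lying on the mounting plate, 96 x 28 x 6 mm; this point is at its middle; leave it alone
- mid_filter_ring (a point): flat black lens ring lying on the mounting plate, 50 mm across, 8 mm high; this point is at its middle; leave it alone
- mid_bottle1 (a point): clear glass bottle with a black cap, 68 mm across, 150 mm high, left of the plate; this point is at its middle; leave it alone
- mid_bottle2 (a point): amber glass bottle with a black cap, 60 mm across, 120 mm high, right of the plate; this point is at its middle; leave it alone
- mid_flask (a point): conical flask, 84 mm across at the foot, 135 mm high, on the bench to the right; this point is at its middle; leave it alone
- mid_dishes (a point): stack of three flat dishes, 90 mm across, 42 mm high, on the bench to the left; this point is at its middle; leave it alone
- mid_dust_cap (a point): round black dust cap, 60 mm across, 20 mm high, on the bench on the robot's side of the plate; this point is at its middle; leave it alone

How it is judged:
On the way, in this order (a step that is already met when the one before it is completed fails the run):
1. the loose bolt has been tapped and has sunk, all caps still shut (value of joint any of bolt_a, bolt_b, bolt_c above 0.006 m and value of joint each of cap_a, cap_b, cap_c below 0.15 rad), for 0.2 s.
2. the loose bolt's cap is lifted at least about 40 degrees by the gripper (((value of joint bolt_a above 0.005 m and value of joint cap_a above 0.7 rad and contact force between the fingers and cap_a above 0.2 N and value of joint each of cap_b, cap_c below 0.15 rad and velocity of joint cap_a between -0.1 and 0.1 rad/s) or (value of joint bolt_b above 0.005 m and value of joint cap_b above 0.7 rad and contact force between the fingers and cap_b above 0.2 N and value of joint each of cap_a, cap_c below 0.15 rad and velocity of joint cap_b between -0.1 and 0.1 rad/s) or (value of joint bolt_c above 0.005 m and value of joint cap_c above 0.7 rad and contact force between the fingers and cap_c above 0.2 N and value of joint each of cap_a, cap_b below 0.15 rad and velocity of joint cap_c between -0.1 and 0.1 rad/s))), for 0.2 s.
At the end, for the whole second after the job is handed in: The gripper holds the loose bolt's cap still (under 0.1 rad/s) at 0.70 rad (40 degrees) or more, fingers touching it with more than 0.2 N; that bolt is still sunk by more than 5 mm; the other two caps are shut (under 0.15 rad) (((value of joint bolt_a above 0.005 m and value of joint cap_a above 0.7 rad and contact force between the fingers and cap_a above 0.2 N and value of joint each of cap_b, cap_c below 0.15 rad and velocity of joint cap_a between -0.1 and 0.1 rad/s) or (value of joint bolt_b above 0.005 m and value of joint cap_b above 0.7 rad and contact force between the fingers and cap_b above 0.2 N and value of joint each of cap_a, cap_c below 0.15 rad and velocity of joint cap_b between -0.1 and 0.1 rad/s) or (value of joint bolt_c above 0.005 m and value of joint cap_c above 0.7 rad and contact force between the fingers and cap_c above 0.2 N and value of joint each of cap_a, cap_b below 0.15 rad and velocity of joint cap_c between -0.1 and 0.1 rad/s))); the arm keeps its last pose, push and grip.
It fails at once if the cap of a tight or not yet tapped bolt is lifted by more than 0.35 rad, or the loose bolt is pulled back up with its cap open ((value of joint cap_a above 0.35 rad and value of joint bolt_a below 0.004 m) or (value of joint cap_b above 0.35 rad and value of joint bolt_b below 0.004 m) or (value of joint cap_c above 0.35 rad and value of joint bolt_c below 0.004 m)).
It fails at once if one of the other things on the bench is moved by more than 30 mm (distance of any of mid_hexkey, mid_filter_ring, mid_bottle1, mid_bottle2, mid_flask, mid_dishes, mid_dust_cap from where it was at the start of the episode above 0.03 m).
It also fails if it takes over 48 s, if anything falls off the work surface, if the arm or the gripper's body presses on something with over 40 N, if the wrist force passes 120 N, or if a joint passes its speed limit or range.

## Robot

A 7-joint arm with a two-finger parallel gripper is mounted at the origin on the work surface. World frame = base frame: x ahead of the robot, y to its left, z up, the work surface at z = 0. Lengths are in m, angles in rad, forces in N, time in s.
With the tool pointing down it reaches from about 0.425 to 0.925 m from the base axis. Payload 6.8 kg.
Tool frame: the origin (TCP) lies midway between the tips of the shut fingers; the grasp point (between the pads) lies 19 mm behind it; z points along the fingers, y is the direction in which the jaws open and shut (so a half turn about z gives the same grasp; the last joint's range is limited). The gripper opens to 85 mm and grips with 20 to 120 N. Pads are 22 mm wide; open, the fingers measure 114 mm over their backs; the gripper's body (76 mm by 85 mm) begins 54 mm behind the grasp point. The pads swing forward as they close: fully open they stand 13 mm farther back than shut.
Start: joints at [1.061, 0.477, 0.022, 1.555, -0.011, 1.109, -0.083], TCP at [0.264, -0.621, 0.231] pointing down, gripper open.
Joint ranges: [-2.96, 2.96], [-0.34, 2.1], [-1.41, 1.46], [0.24, 2.44], [-1.37, 4.51], [0.17, 1.92], [-2.96, 2.96]. Speed limits (rad/s): [2.39, 2.39, 3.14, 3.14, 3.14, 3.14, 3.14].

## Interface

Orientations are given as a unit quaternion [w, x, y, z].
In Python, from station import * gives the robot as it stands. The module is installed in compiled form; this text tells all that it offers.
- The arm moves only by the tool jog_arm, never from a script. Its arguments are lists of equal length, an entry for each row: "dp": the shift along the tool's x, y, z in units of 25 mm (1.0 is 25 mm), a list of three; "angular": the turn, a rotation vector about the tool's x, y, z in units of 5 degrees (1.0 is 5 degrees), a list of three; "claw": the finger opening in mm, from 0 to 85.4. A call has exactly 5 rows; each row is the pose to reach, as a shift and turn from the pose commanded when the call began, along the tool's axes at that moment; what a row does not reach only later rows make up. A row lasts 1/10 s, in which the tool goes at most 50 mm and 8.59 degrees, less where a joint would pass 70% of its speed; a pose out of reach is approached as far as the arm can. A call with a gripper value outside its range is refused whole. The fingers move at their own pace and stop on an object; "grip_force" is the grip in N (left out, the last holds). Time passes only in rows, so rows that repeat a pose let the fingers close, or fill a call up. It gives the time, the measured TCP pose, the force and the opening at its end, in the units of the state.
- get_obs(): the state, without advancing time (a new reading comes with each control period).
- read_camera(name): name is "scene" or "top" or "wrist"; returns a dict with "pixels" (400x640x3 uint8, blue, green, red), "camera_matrix" (3x3 intrinsics, pixels), "k1" (the pictures are not rectified: a ray, as slopes to the right and down, at radius r is drawn at 1 + k1 r^2 times it, then the intrinsics apply), "rvec" (rotation vector, rad) and "tvec" (3), from world to camera coordinates, as OpenCV has them. Camera axes: x right, y down, z forward; pixel columns grow to the right and rows downward; lengths in m; the calibration is good to about 2 mm. A picture is of the moment at which its call begins. There is no depth.
- hand_in(): hands the job in, once; it reports no verdict.
The state is a dict: "t": time; "q": joint angles; "joint_vel": joint speeds; "joint_torque": joint torques, N m; "eef_pos": TCP position; "tool_rot": TCP orientation; "contact_force": force on the tool from outside, world axes, zero at the start; "torque": the same for the moment, N m; "gripper_width": opening from 0.0 (shut) to 1.0 (fully open).
Only numpy, scipy, OpenCV 4.12 (cv2) and the standard library are available. Lean on these libraries where they do the work, as an engineer would, in place of code of your own. Each camera call takes 0.05 s, during which the arm holds its last target.

## Working session

There is one attempt and no reset: what is moved stays moved. The work goes in short steps, Python scripts to look and compute and a tool call to move; the robot and the scene stay as the last step left them, time stands still between calls to the robot, and variables do not carry over. Pictures are saved under pics/ and viewed, and the job is handed in when it is done.

Besides the shell and the picture viewer there is one more tool, called after "Request:" in YAML: its name, and indented under it one key for each argument. jog_arm: Moves the arm, as the interface text tells. Its arguments: {"type":"object","properties":{"dp":{"type":"array","items":{"type":"array","items":{"type":"number"}}},"angular":{"type":"array","items":{"type":"array","items":{"type":"number"}}},"claw":{"type":"array","items":{"type":"number"}},"grip_force":{"type":"number"}},"required":["dp","angular","claw"]}

```bash
mkdir -p pics; cat > h.py <<'E'
from station import *
import numpy as np, cv2
from scipy.spatial.transform import Rotation as R
def snap(name,fn=None):
    c=read_camera(name)
    if fn: cv2.imwrite('pics/'+fn,c['pixels'])
    return c
def ray(c,u,v):
    K=np.array(c['camera_matrix']);k1=float(c['k1'])
    d=cv2.undistortPoints(np.array([[[u,v]]],float),K,np.array([k1,0,0,0.]))[0,0]
    Rm=cv2.Rodrigues(np.array(c['rvec'],float))[0];t=np.array(c['tvec'],float).ravel()
    return -Rm.T@t, Rm.T@np.array([d[0],d[1],1])
def onz(c,u,v,z):
    o,d=ray(c,u,v); return o+d*(z-o[2])/d[2]
def proj(c,p):
    p,_=cv2.projectPoints(np.array(p,float).reshape(-1,1,3),np.array(c['rvec'],float),np.array(c['tvec'],float),np.array(c['camera_matrix']),np.array([float(c['k1']),0,0,0]))
    return p[:,0]
E
python3 - <<'E'
from h import *
o=get_obs()
print({k:np.round(v,3) for k,v in o.items()})
for n in ['scene','top','wrist']:
    c=snap(n,n+'1.png'); print(n,c['k1'],ray(c,320,200))
E
```

```text
{'t': np.float64(0.0), 'q': array([ 1.061,  0.478,  0.022,  1.556, -0.011,  1.109, -0.083]), 'joint_vel': array([ 0.001, -0.002,  0.001,  0.   , -0.001,  0.001,  0.   ]), 'joint_torque': array([-1.0000e-03, -5.9645e+01,  1.6070e+00, -2.8119e+01,  1.2000e-02,
        9.0000e-03,  0.0000e+00]), 'eef_pos': array([ 0.264, -0.621,  0.23 ]), 'tool_rot': array([-0.001,  0.98 ,  0.2  , -0.   ]), 'contact_force': array([-0.036, -0.461,  0.028]), 'torque': array([-0.044, -0.028, -0.022]), 'gripper_width': np.float64(1.004)}
scene -0.0252227577186573 (array([1.13788221, 0.62865098, 0.83863722]), array([-0.55715719, -0.5244594 , -0.64402517]))
top -0.11683886017682825 (array([0.38380953, 0.01267567, 1.61789936]), array([ 0.04849383, -0.02567941, -0.99854599]))
wrist -0.03928303209856318 (array([ 0.32550491, -0.59528187,  0.37285451]), array([-0.24597956, -0.1200525 , -0.96198283]))
```

View pics/top1.png

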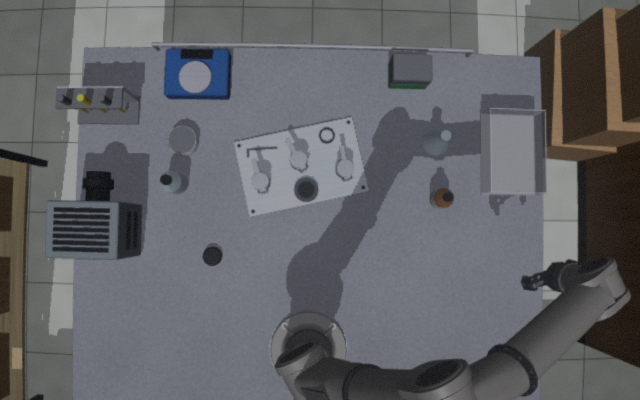

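View pics/scene1.png

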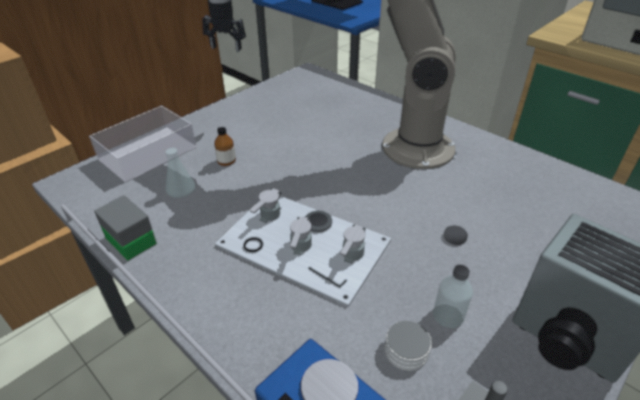

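The top view shows the plate around (300,165), with caps near (260,178), (300,158) and (346,168) and the tabs pointing up in the image (+x). I'll zoom in on both views.

```bash
python3 - <<'E'
import cv2
a=cv2.imread('pics/top1.png')[105:225,220:380]; b=cv2.imread('pics/scene1.png')[180:310,200:400]
cv2.imwrite('pics/topz.png',cv2.resize(a,None,fx=5,fy=5,interpolation=cv2.INTER_CUBIC))
cv2.imwrite('pics/scenez.png',cv2.resize(b,None,fx=4,fy=4,interpolation=cv2.INTER_CUBIC))
E
```

```text
(no output)
```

View pics/topz.png

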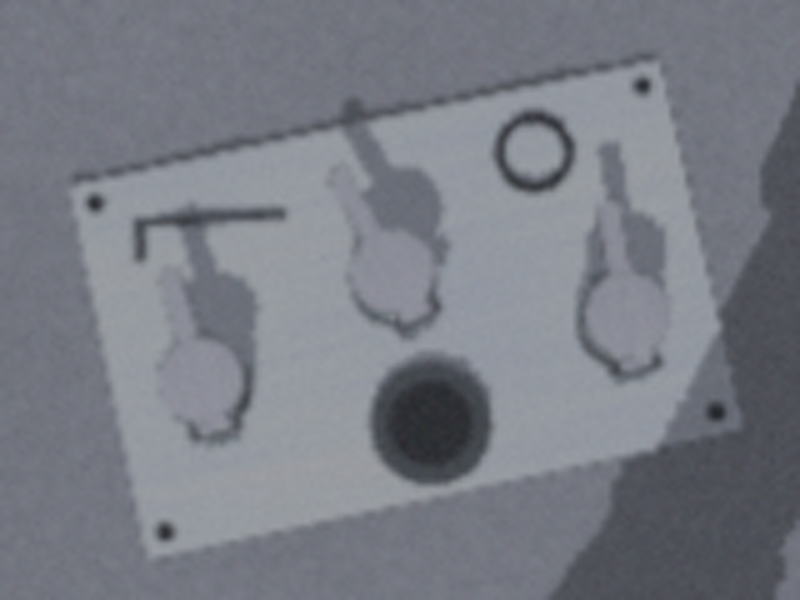

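View pics/scenez.png

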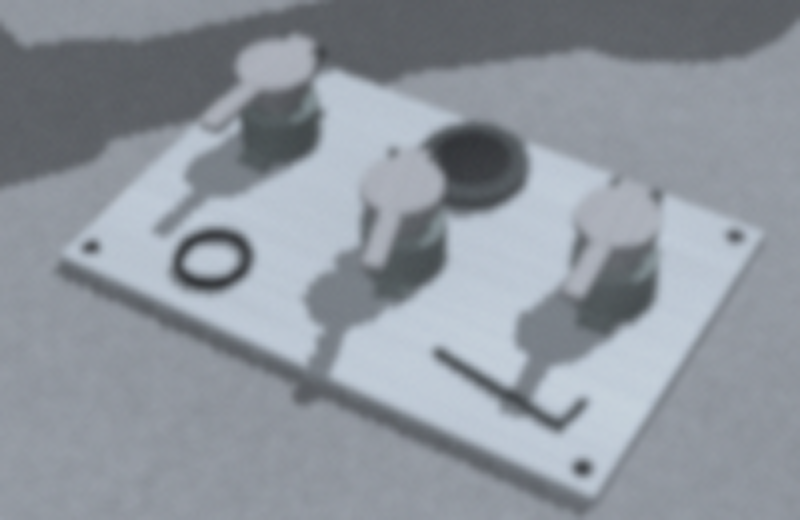

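The discs are at zoomed (200,382), (393,272) and (627,313), with tab tips at (175,272), (337,172) and (607,205). Next step: cast these to positions at z=0.078.

```bash
python3 - <<'E'
from h import *
c=snap('top'); s=snap('scene')
def tp(x,y,z=.078): return onz(c,(x+.5)/5-.5+220,(y+.5)/5-.5+105,z)
def sp(x,y,z=.078): return onz(s,(x+.5)/4-.5+200,(y+.5)/4-.5+180,z)
T={'a':[(200,382),(175,268)],'b':[(393,272),(335,168)],'c':[(627,313),(605,201)]}
S={'a':[(617,214),(577,294)],'b':[(403,183),(373,265)],'c':[(277,65),(208,126)]}
for k in 'abc':
    for n,f,D in (('top',tp,T),('scene',sp,S)):
        p,q=[f(*x) for x in D[k]]; d=q-p
        print(k,n,p.round(4),'len',np.linalg.norm(d).round(4),'yaw',np.arctan2(d[1],d[0]).round(3),'r',np.hypot(*p[:2]).round(3))
o=get_obs();m=R.from_quat(o['tool_rot'],scalar_first=True).as_matrix();print(m.round(3))
E
```

```text
a top [0.5123 0.1536 0.078 ] len 0.07 yaw 0.237 r 0.535
a scene [0.5143 0.1511 0.078 ] len 0.0696 yaw 0.366 r 0.536
b top [0.58   0.0399 0.078 ] len 0.0717 yaw 0.523 r 0.581
b scene [0.5816 0.0394 0.078 ] len 0.0703 yaw 0.536 r 0.583
c top [ 0.5578 -0.1001  0.078 ] len 0.0686 yaw 0.205 r 0.567
c scene [ 0.5582 -0.0999  0.078 ] len 0.071 yaw 0.183 r 0.567
[[ 0.92   0.391 -0.   ]
 [ 0.391 -0.92   0.001]
 [-0.    -0.001 -1.   ]]
```

```bash
cat >> h.py <<'E'
def plan(pos,yaw=None,pitch=0.):
    o=get_obs(); r=R.from_quat(o['tool_rot'],scalar_first=True); m=r.as_matrix()
    dp=m.T@(np.array(pos)-o['eef_pos'])/.025
    if yaw is None: ang=np.zeros(3)
    else:
        t=R.from_euler('z',yaw)*R.from_euler('y',pitch)*R.from_matrix(np.diag([1.,-1,-1]))
        ang=(r.inv()*t).as_rotvec()/np.radians(5)
    print('t',o['t'],'pos',o['eef_pos'].round(4),'yaw',np.arctan2(m[1,0],m[0,0]).round(3),'F',np.round(o['contact_force'],2),'w',o['gripper_width'].round(3)); print('dp',dp.round(3),'ang',ang.round(3))
E
python3 -c "
from h import *
plan([.558,-.1,.2],.2)"
```

```text
Traceback (most recent call last):
  File "h.py", line 25, in plan
    print('t',o['t'],'pos',o['eef_pos'].round(4),'yaw',np.arctan2(m[1,0],m[0,0]).round(3),'F',np.round(o['contact_force'],2),'w',o['gripper_width'].round(3)); print('dp',dp.round(3),'ang',ang.round(3))
                                                                                                                                 ^^^^^^^^^^^^^^^^^^^^^^^^
AttributeError: 'float' object has no attribute 'round'
```

```bash
sed -i "s/o\['gripper_width'\].round(3)/round(float(o['gripper_width']),3)/" h.py
python3 -c "
from h import *
plan([.558,-.1,.2],.2)"
```

```text
t 0.25 pos [ 0.2639 -0.621   0.2309] yaw 0.402 F [0.29 0.9  0.1 ] w 1.001
dp [ 18.977 -14.579   1.246] ang [-9.000e-03  1.000e-03  2.312e+00]
```

Request:
jog_arm:
  dp:
    - [1.5,-1.2,0]
    - [3.0,-2.4,0]
    - [4.5,-3.6,0]
    - [6.0,-4.7,0]
    - [7.5,-5.8,0]
  angular:
    - [0,0,0.2]
    - [0,0,0.4]
    - [0,0,0.6]
    - [0,0,0.8]
    - [0,0,1.0]
  claw: [0,0,0,0,0]

```text
t: 0.75
eef_pos: [0.3804, -0.4127, 0.2314]
tool_rot: [0.0, 0.988, 0.156, 0.0]
contact_force: [1.4, 0.2, 0.3]
gripper_width: 0.14
```

```bash
python3 -c "
from h import *
plan([.558,-.1,.2],.2)"
```

```text
t 0.75 pos [ 0.3804 -0.4127  0.2314] yaw 0.314 F [1.36 0.19 0.34] w 0.14
dp [10.615 -9.707  1.255] ang [ 3.000e-03 -1.000e-03  1.303e+00]
```

Request:
jog_arm:
  dp:
    - [1.4,-1.2,0.1]
    - [2.8,-2.5,0.3]
    - [4.2,-3.8,0.5]
    - [5.6,-5.1,0.7]
    - [7.0,-6.4,0.8]
  angular:
    - [0,0,0.2]
    - [0,0,0.4]
    - [0,0,0.6]
    - [0,0,0.8]
    - [0,0,1.0]
  claw: [0,0,0,0,0]

```text
t: 1.25
eef_pos: [0.4972, -0.2064, 0.2111]
tool_rot: [0.0, 0.994, 0.113, -0.0]
contact_force: [0.5, -0.1, -0.1]
gripper_width: -0.001
```

```bash
python3 -c "
from h import *
plan([.558,-.1,.2],.2)
snap('wrist','w2.png')"
```

```text
t 1.25 pos [ 0.4972 -0.2064  0.2111] yaw 0.226 F [ 0.54 -0.13 -0.14] w -0.001
dp [ 3.325 -3.602  0.442] ang [0.    0.002 0.302]
```

View pics/w2.png

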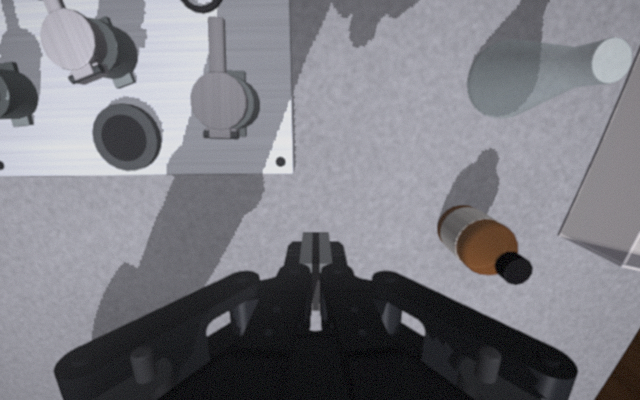

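The wrist view shows cap c's disc at about (221,100) and its tab tip at (218,16). Fingers are shut. Cap b is partly visible at (75,38).

```bash
python3 - <<'E'
from h import *
c=snap('wrist')
p=onz(c,221,100,.078);q=onz(c,218,17,.078);d=q-p
print(p.round(4),np.linalg.norm(d),np.arctan2(d[1],d[0]))
plan([.558,-.1,.13],.2)
E
```

```text
[ 0.5623 -0.0944  0.078 ] 0.06823077021693627 0.20327797400203154
t 1.35 pos [ 0.5002 -0.2003  0.2112] yaw 0.238 F [ 0.97 -1.03  0.25] w 0.001
dp [ 3.185 -3.346  3.266] ang [-0.034 -0.027  0.437]
```

Request:
jog_arm:
  dp:
    - [1.0,-1.1,0.8]
    - [2.0,-2.2,1.6]
    - [3.2,-3.3,2.6]
    - [3.2,-3.3,3.2]
    - [3.2,-3.3,3.2]
  angular:
    - [0,0,0]
    - [0,0,0.2]
    - [0,0,0.4]
    - [0,0,0.4]
    - [0,0,0.4]
  claw: [0,0,0,0,0]

```text
t: 1.85
eef_pos: [0.5548, -0.1088, 0.129]
tool_rot: [-0.001, 0.995, 0.097, -0.002]
contact_force: [-1.3, 0.0, 0.8]
gripper_width: -0.002
```

```bash
python3 -c "
from h import *
plan([.559,-.0985,.082],.2)
snap('wrist','w3.png')"
```

```text
t 1.85 pos [ 0.5548 -0.1088  0.129 ] yaw 0.195 F [-1.3   0.    0.77] w -0.002
dp [ 0.253 -0.368  1.881] ang [-0.017  0.049 -0.059]
```

View pics/w3.png

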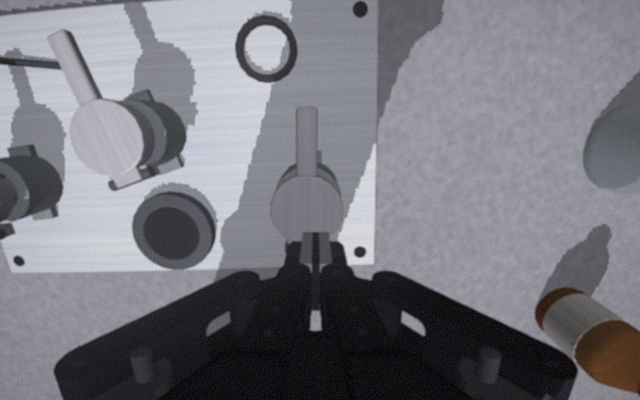

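Cap c's disc is at (307,206), its tab tip at (307,107), and the fingertips at (315,240). Cap b's disc is at (108,135) with its tab tip at (60,32).

```bash
python3 - <<'E'
from h import *
c=snap('wrist','w3b.png')
for P,Q in (((307,206),(307,107)),((108,135),(61,32))):
    p=onz(c,*P,.078);q=onz(c,*Q,.078);d=q-p
    print(p.round(4),np.linalg.norm(d),np.arctan2(d[1],d[0]))
print(proj(c,[[.558,-.0985,.078]]), proj(c,[get_obs()['eef_pos']]))
plan([.558,-.0985,.082],.2)
E
```

```text
[ 0.561  -0.1037  0.078 ] 0.06620489027550769 0.18621877640522586
[0.584 0.036 0.078] 0.06683175707232511 0.4987432556178978
[[298.94548026 208.71242409]] [[316.02228344 247.98283297]]
t 1.95 pos [ 0.5557 -0.111   0.1314] yaw 0.191 F [ 0.4  -0.49  0.29] w -0.001
dp [ 0.188 -0.476  1.977] ang [ 0.006  0.01  -0.102]
```

Request:
jog_arm:
  dp:
    - [0.2,-0.35,0.7]
    - [0.2,-0.35,1.4]
    - [0.2,-0.35,1.9]
    - [0.2,-0.35,1.9]
    - [0.2,-0.35,1.9]
  angular:
    - [0,0,0]
    - [0,0,0]
    - [0,0,0]
    - [0,0,0]
    - [0,0,0]
  claw: [0,0,0,0,0]

```text
t: 2.45
eef_pos: [0.5595, -0.1012, 0.0845]
tool_rot: [0.0, 0.995, 0.095, 0.0]
contact_force: [0.3, -0.6, 0.6]
gripper_width: -0.001
```

Request:
jog_arm:
  dp:
    - [0,0,0.05]
    - [0,0,0.1]
    - [0,0,0.15]
    - [0,0,0.2]
    - [0,0,0.25]
  angular:
    - [0,0,0]
    - [0,0,0]
    - [0,0,0]
    - [0,0,0]
    - [0,0,0]
  claw: [0,0,0,0,0]

```text
t: 2.95
eef_pos: [0.5595, -0.1003, 0.0777]
tool_rot: [0.0, 0.995, 0.096, 0.0]
contact_force: [-1.1, -0.2, 5.8]
gripper_width: 0.0
```

Request:
jog_arm:
  dp:
    - [0,0,0.03]
    - [0,0,0.06]
    - [0,0,0.08]
    - [0,0,0.08]
    - [0,0,0.08]
  angular:
    - [0,0,0]
    - [0,0,0]
    - [0,0,0]
    - [0,0,0]
    - [0,0,0]
  claw: [0,0,0,0,0]

```text
t: 3.45
eef_pos: [0.5595, -0.1002, 0.076]
tool_rot: [0.0, 0.995, 0.096, 0.0]
contact_force: [-0.8, 0.4, 5.2]
gripper_width: -0.0
```

Request:
jog_arm:
  dp:
    - [0,0,0.04]
    - [0,0,0.08]
    - [0,0,0.12]
    - [0,0,0.16]
    - [0,0,0.16]
  angular:
    - [0,0,0]
    - [0,0,0]
    - [0,0,0]
    - [0,0,0]
    - [0,0,0]
  claw: [0,0,0,0,0]

```text
t: 3.95
eef_pos: [0.5595, -0.1002, 0.072]
tool_rot: [0.0, 0.995, 0.096, 0.0]
contact_force: [-1.3, -0.4, 4.2]
gripper_width: 0.001
```

Bolt c is sinking: z falls while the force stays around 5 N. I'll keep pushing to its stop.

Request:
jog_arm:
  dp:
    - [0,0,0.04]
    - [0,0,0.08]
    - [0,0,0.12]
    - [0,0,0.15]
    - [0,0,0.15]
  angular:
    - [0,0,0]
    - [0,0,0]
    - [0,0,0]
    - [0,0,0]
    - [0,0,0]
  claw: [0,0,0,0,0]

```text
t: 4.45
eef_pos: [0.5596, -0.1002, 0.0689]
tool_rot: [0.0, 0.995, 0.096, 0.0]
contact_force: [-4.1, 0.1, 10.8]
gripper_width: -0.002
```

Request:
jog_arm:
  dp:
    - [0,0,-0.3]
    - [0,0,-1.2]
    - [0,0,-2.2]
    - [0.1,0,-3.0]
    - [0.1,0,-3.0]
  angular:
    - [0,0,0]
    - [0,0,0]
    - [0,0,0]
    - [0,0,0]
    - [0,0,0]
  claw: [0,0,20,40,40]
  grip_force: 20

```text
t: 4.95
eef_pos: [0.5642, -0.0998, 0.1459]
tool_rot: [0.001, 0.995, 0.096, 0.003]
contact_force: [-0.3, 1.0, -0.2]
gripper_width: 0.467
```

```bash
python3 -c "
from h import *
plan([.559,-.1,.14],.2)
snap('wrist','w4.png');plan([.559,-.1,.14],.2)
c=snap('wrist','w4b.png')
print(proj(c,[[.5595,-.1005,.069]]))
"
```

```text
t 4.95 pos [ 0.5642 -0.0998  0.1459] yaw 0.192 F [-0.27  0.97 -0.17] w 0.467
dp [-0.205 -0.033  0.234] ang [ 0.019 -0.064 -0.087]
t 5.0 pos [ 0.5629 -0.0998  0.1442] yaw 0.192 F [-0.39  0.47  0.5 ] w 0.474
dp [-0.156 -0.022  0.167] ang [ 0.01  -0.034 -0.087]
[[314.62416125 210.78022668]]
```

View pics/w4b.png

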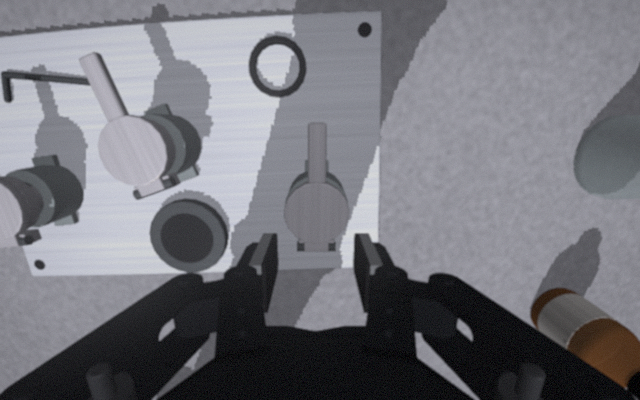

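Cap c's disc is now at (317,208) with radius about 32 px. The tab runs straight up to its tip at (317,123), so the tool is already aligned, and the fingers are open.

```bash
python3 - <<'E'
from h import *
c=snap('wrist','w4c.png')
g=cv2.cvtColor(c['pixels'],cv2.COLOR_BGR2GRAY)
for y in (128,140,155,170,207): print(y,g[y,280:356:1].tolist() if y in(140,207) else '')
print(g[110:135,317].tolist())
p=onz(c,317,208,.069);q=onz(c,317,123,.069);d=q-p
print(p.round(4),q.round(4),np.linalg.norm(d),np.arctan2(d[1],d[0]))
print([onz(c,u,208,.069).round(4) for u in(284.5,349)])
plan([.559,-.1,.14],.2)
E
```

```text
128 
140 [141, 141, 144, 142, 143, 143, 136, 141, 142, 143, 140, 140, 140, 143, 136, 139, 140, 140, 140, 140, 139, 142, 138, 141, 138, 144, 134, 126, 107, 108, 117, 123, 123, 121, 122, 126, 124, 123, 127, 126, 123, 126, 120, 125, 118, 116, 111, 127, 137, 139, 142, 134, 142, 137, 141, 141, 140, 140, 140, 139, 145, 136, 138, 143, 138, 136, 137, 138, 138, 140, 136, 141, 140, 140, 138, 141]
155 
170 
207 [132, 134, 135, 125, 117, 113, 117, 120, 121, 120, 120, 119, 122, 117, 117, 120, 118, 118, 115, 119, 116, 117, 123, 119, 122, 122, 124, 122, 121, 119, 123, 119, 119, 120, 118, 117, 120, 116, 118, 117, 123, 120, 122, 119, 124, 122, 124, 122, 124, 120, 123, 119, 119, 122, 118, 121, 120, 119, 120, 119, 118, 120, 118, 121, 123, 122, 120, 120, 112, 120, 130, 135, 137, 162, 189, 207]
[137, 139, 139, 138, 140, 140, 138, 139, 143, 138, 131, 124, 122, 125, 127, 127, 127, 130, 129, 125, 128, 126, 128, 125, 125]
[ 0.5613 -0.1018  0.069 ] [ 0.6241 -0.0894  0.069 ] 0.06408053272064301 0.1948715662713368
[array([ 0.5564, -0.077 ,  0.069 ]), array([ 0.566 , -0.1262,  0.069 ])]
t 5.1 pos [ 0.5613 -0.0998  0.1422] yaw 0.192 F [ 0.31  0.58 -0.43] w 0.469
dp [-0.091 -0.009  0.089] ang [-0.002  0.011 -0.088]
```

```bash
python3 - <<'E'
from h import *
plan([.6105,-.092,.10],.195)
E
```

```text
t 5.1 pos [ 0.5613 -0.0998  0.1422] yaw 0.192 F [ 0.31  0.58 -0.43] w 0.469
dp [1.994 0.071 1.687] ang [-0.002  0.011 -0.031]
```

Request:
jog_arm:
  dp:
    - [0.8,0.07,0.2]
    - [1.6,0.07,0.7]
    - [2.0,0.07,1.3]
    - [2.0,0.07,1.7]
    - [2.0,0.07,1.7]
  angular:
    - [0,0,0]
    - [0,0,0]
    - [0,0,0]
    - [0,0,0]
    - [0,0,0]
  claw: [40,40,40,40,40]

```text
t: 5.6
eef_pos: [0.6088, -0.0918, 0.0975]
tool_rot: [-0.0, 0.995, 0.096, -0.003]
contact_force: [-0.2, 0.6, 0.2]
gripper_width: 0.469
```

```bash
python3 - <<'E'
from h import *
plan([.6105,-.092,.046],.195)
c=snap('wrist','w5.png')
plan([.6105,-.092,.046],.195)
E
```

```text
t 5.6 pos [ 0.6088 -0.0918  0.0975] yaw 0.193 F [-0.17  0.65  0.21] w 0.469
dp [0.076 0.022 2.061] ang [-0.016  0.061 -0.027]
t 5.65 pos [ 0.6094 -0.0921  0.0988] yaw 0.192 F [-0.22 -0.55  0.57] w 0.468
dp [0.051 0.005 2.112] ang [-0.009  0.041 -0.033]
```

View pics/w5.png

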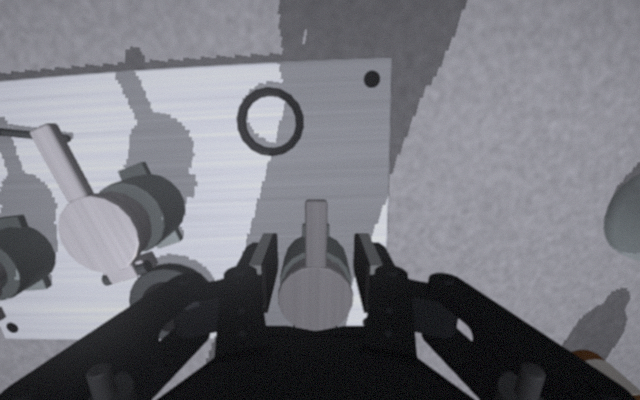

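The tab, at column 316 with its tip at row 200, is centred between the pads at (270,260) and (362,260). Descending.

Request:
jog_arm:
  dp:
    - [0.05,0,0.7]
    - [0.05,0,1.4]
    - [0.05,0,2.1]
    - [0.05,0,2.1]
    - [0.05,0,2.1]
  angular:
    - [0,0,0]
    - [0,0,0]
    - [0,0,0]
    - [0,0,0]
    - [0,0,0]
  claw: [40,40,40,40,40]

```text
t: 6.15
eef_pos: [0.6122, -0.092, 0.0485]
tool_rot: [0.0, 0.995, 0.096, -0.0]
contact_force: [-0.7, -0.4, 0.1]
gripper_width: 0.47
```

```bash
python3 - <<'E'
from h import *
plan([.6105,-.092,.046],.195)
c=snap('wrist','w6.png')
print(onz(c,315.5,233,.069))
E
```

```text
t 6.15 pos [ 0.6122 -0.092   0.0485] yaw 0.192 F [-0.7  -0.41  0.09] w 0.47
dp [-0.068 -0.013  0.098] ang [ 0.002  0.001 -0.035]
[ 0.62891587 -0.08934293  0.069     ]
```

View pics/w6.png

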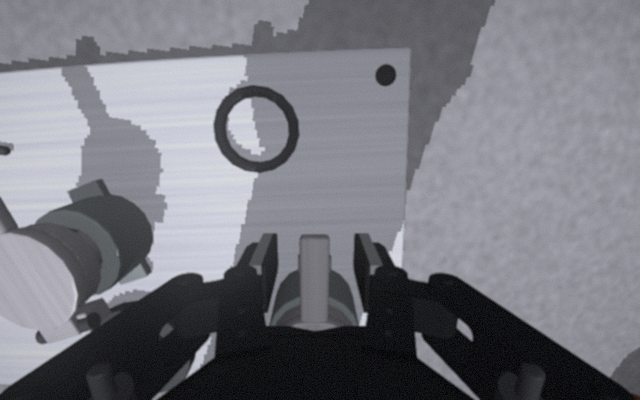

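The tab sits between the pads, about 1 mm left of centre (314 against 316), and the tip is about 16 mm ahead of the TCP as wanted. Closing at 20 N.

Request:
jog_arm:
  dp:
    - [0,0,0.1]
    - [0,0,0.1]
    - [0,0,0.1]
    - [0,0,0.1]
    - [0,0,0.1]
  angular:
    - [0,0,0]
    - [0,0,0]
    - [0,0,0]
    - [0,0,0]
    - [0,0,0]
  claw: [25,10,8,8,8]
  grip_force: 20

```text
t: 6.7
eef_pos: [0.6128, -0.0914, 0.0459]
tool_rot: [-0.0, 0.995, 0.096, 0.0]
contact_force: [-0.1, 1.9, 5.0]
gripper_width: 0.159
```

```bash
python3 - <<'E'
from h import *
plan([.6105,-.092,.046],.195)
E
```

```text
t 6.7 pos [ 0.6128 -0.0914  0.0459] yaw 0.192 F [-0.07  1.94  5.04] w 0.159
dp [-0.097  0.007 -0.005] ang [-0.001 -0.01  -0.029]
```

Gripped at about 13.6 mm opening, pressing lightly down. Now I'll start the arc about the hinge, 84 mm radius, keeping the tool vertical.

Request:
jog_arm:
  dp:
    - [0,0,-0.13]
    - [-0.02,0,-0.27]
    - [-0.03,0,-0.4]
    - [-0.06,0,-0.53]
    - [-0.08,0,-0.66]
  angular:
    - [0,0,0]
    - [0,0,0]
    - [0,0,0]
    - [0,0,0]
    - [0,0,0]
  claw: [8,8,8,8,8]

```text
t: 7.2
eef_pos: [0.6104, -0.0918, 0.062]
tool_rot: [-0.0, 0.995, 0.096, -0.0]
contact_force: [0.8, 1.9, -3.9]
gripper_width: 0.157
```

```bash
python3 - <<'E'
from h import *
snap('wrist','w7.png');snap('scene','s7.png')
o=get_obs();print(o['contact_force'],o['torque'],o['eef_pos'])
a=cv2.imread('pics/s7.png')[150:310,180:420]
cv2.imwrite('pics/s7z.png',cv2.resize(a,None,fx=3,fy=3,interpolation=cv2.INTER_CUBIC))
E
```

```text
[ 1.1123433   3.0895566  -2.19268951] [ 0.59131398 -0.32701546 -0.1385414 ] [ 0.61032373 -0.09187058  0.06216124]
```

View pics/s7z.png

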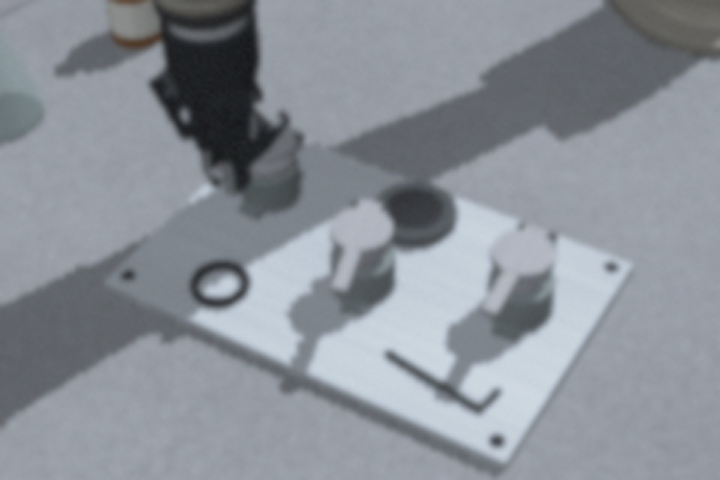

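View pics/w7.png

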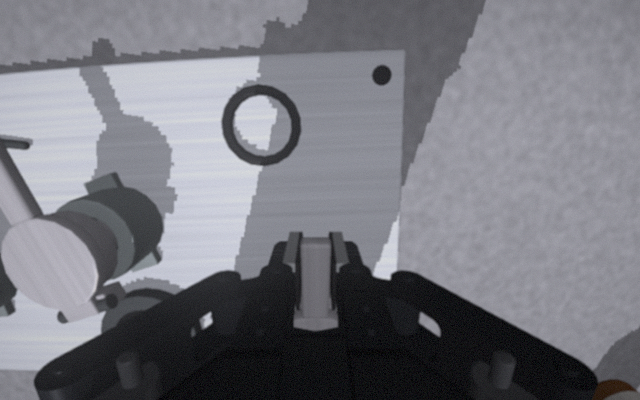

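The cap is opening: wrist image shows the tab held at (316,265), and the bolt foot is still low. The lifting force is about 2–4 N. From here I'll turn the tool with the cap so the pad friction adds less pull.

```bash
cat > arc.py <<'E'
import numpy as np,sys
t0,a0,t1,a1=map(float,sys.argv[1:5])
def tcp(t,a): # x forward, z up (mm); tool z dir=(sin a,-cos a)
    g=np.array([84*np.cos(t)-2*np.sin(t),84*np.sin(t)+2*np.cos(t)])
    return g+19*np.array([np.sin(a),-np.cos(a)])
X=np.array([np.cos(a0),np.sin(a0)]);Z=np.array([np.sin(a0),-np.cos(a0)])
for s in np.linspace(.2,1,5):
    d=tcp(t0+s*(t1-t0),a0+s*(a1-a0))-tcp(t0,a0)
    print(np.round([d@X/25,0,d@Z/25],3),'ang y',np.round(np.degrees(s*(a1-a0))/5,3))
E
python3 arc.py .2 0 .38 .18; python3 arc.py .38 .18 .56 .36;python3 arc.py .56 .36 .74 .54;python3 arc.py .74 .54 .9 .7
```

```text
[-0.002  0.    -0.118] ang y 0.413
[-0.007  0.    -0.236] ang y 0.825
[-0.018  0.    -0.353] ang y 1.238
[-0.032  0.    -0.47 ] ang y 1.65
[-0.05   0.    -0.587] ang y 2.063
[-0.002  0.    -0.118] ang y 0.413
[-0.007  0.    -0.236] ang y 0.825
[-0.018  0.    -0.353] ang y 1.238
[-0.032  0.    -0.47 ] ang y 1.65
[-0.05   0.    -0.587] ang y 2.063
[-0.002  0.    -0.118] ang y 0.413
[-0.007  0.    -0.236] ang y 0.825
[-0.018  0.    -0.353] ang y 1.238
[-0.032  0.    -0.47 ] ang y 1.65
[-0.05   0.    -0.587] ang y 2.063
[-0.001  0.    -0.105] ang y 0.367
[-0.006  0.    -0.21 ] ang y 0.733
[-0.014  0.    -0.314] ang y 1.1
[-0.025  0.    -0.418] ang y 1.467
[-0.04   0.    -0.522] ang y 1.833
```

Request:
jog_arm:
  dp:
    - [0,-0.01,-0.11]
    - [-0.01,-0.02,-0.23]
    - [-0.02,-0.03,-0.35]
    - [-0.03,-0.03,-0.47]
    - [-0.05,-0.03,-0.58]
  angular:
    - [0,0.4,0]
    - [0,0.8,0]
    - [0,1.2,0]
    - [0,1.6,0]
    - [0,2.0,0]
  claw: [8,8,8,8,8]

```text
t: 7.8
eef_pos: [0.6092, -0.092, 0.0767]
tool_rot: [-0.008, 0.992, 0.096, 0.088]
contact_force: [1.4, 1.1, -1.0]
gripper_width: 0.159
```

```bash
python3 - <<'E'
from h import *
c=snap('scene','s8.png')
o=get_obs();print(np.round(o['contact_force'],2),np.round(o['torque'],2),o['eef_pos'],np.round(o['q'],2))
a=cv2.imread('pics/s8.png')[150:270,220:400]
cv2.imwrite('pics/s8z.png',cv2.resize(a,None,fx=4,fy=4,interpolation=cv2.INTER_CUBIC))
E
```

```text
[ 2.37  2.7  -0.67] [ 0.73 -0.53 -0.04] [ 0.60908346 -0.09212174  0.07709465] [ 0.24  0.5  -0.21  1.95  0.11  0.53 -1.41]
```

View pics/s8z.png

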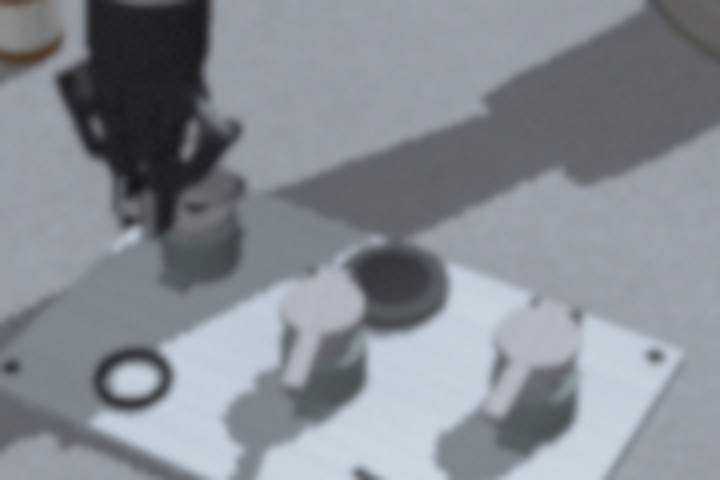

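The forces are good (Fz about -0.7 N). Joint 6 is at 0.53 and its lower limit is 0.17, so I'll tilt less from here.

```bash
python3 arc.py .38 .175 .56 .28; python3 arc.py .56 .28 .74 .35;python3 arc.py .74 .35 .9 .35
```

```text
[-0.014  0.    -0.117] ang y 0.241
[-0.031  0.    -0.234] ang y 0.481
[-0.053  0.    -0.35 ] ang y 0.722
[-0.08   0.    -0.465] ang y 0.963
[-0.11   0.    -0.578] ang y 1.203
[-0.028  0.    -0.115] ang y 0.16
[-0.059  0.    -0.228] ang y 0.321
[-0.095  0.    -0.34 ] ang y 0.481
[-0.135  0.    -0.451] ang y 0.642
[-0.179  0.    -0.56 ] ang y 0.802
[-0.045  0.    -0.098] ang y 0.0
[-0.093  0.    -0.194] ang y 0.0
[-0.144  0.    -0.289] ang y 0.0
[-0.198  0.    -0.382] ang y 0.0
[-0.255  0.    -0.473] ang y 0.0
```

Request:
jog_arm:
  dp:
    - [-0.01,-0.01,-0.11]
    - [-0.03,-0.02,-0.23]
    - [-0.05,-0.02,-0.35]
    - [-0.07,-0.02,-0.46]
    - [-0.1,-0.02,-0.57]
  angular:
    - [0,0.25,0]
    - [0,0.5,0]
    - [0,0.75,0]
    - [0,1.0,0]
    - [0,1.2,0]
  claw: [8,8,8,8,8]

```text
t: 8.35
eef_pos: [0.6043, -0.0926, 0.0903]
tool_rot: [-0.013, 0.986, 0.095, 0.14]
contact_force: [2.8, -1.4, -1.5]
gripper_width: 0.158
```

```bash
python3 - <<'E'
from h import *
o=get_obs();print(np.round(o['contact_force'],2),np.round(o['torque'],2),o['eef_pos'],np.round(o['q'],2))
E
```

```text
[ 2.83 -1.44 -1.45] [-0.29 -0.46 -0.16] [ 0.6042666  -0.09262364  0.09027286] [ 0.29  0.45 -0.25  2.02  0.08  0.41 -1.37]
```

Request:
jog_arm:
  dp:
    - [-0.03,0,-0.11]
    - [-0.06,0,-0.22]
    - [-0.09,0,-0.34]
    - [-0.13,0,-0.45]
    - [-0.17,0,-0.56]
  angular:
    - [0,0.15,0]
    - [0,0.3,0]
    - [0,0.5,0]
    - [0,0.65,0]
    - [0,0.8,0]
  claw: [8,8,8,8,8]

```text
t: 8.85
eef_pos: [0.5963, -0.094, 0.1025]
tool_rot: [-0.017, 0.98, 0.094, 0.173]
contact_force: [3.8, -3.3, -2.2]
gripper_width: 0.159
```

```bash
python3 - <<'E'
from h import *
o=get_obs();print(np.round(o['contact_force'],2),np.round(o['torque'],2),o['eef_pos'],np.round(o['q'],2))
c=snap('scene','s9.png')
a=cv2.imread('pics/s9.png')[150:270,220:400]
cv2.imwrite('pics/s9z.png',cv2.resize(a,None,fx=4,fy=4,interpolation=cv2.INTER_CUBIC))
E
```

```text
[ 3.76 -3.31 -2.19] [-0.6  -0.37 -0.35] [ 0.59632491 -0.0939629   0.10246549] [ 0.35  0.42 -0.29  2.08  0.05  0.33 -1.33]
```

View pics/s9z.png

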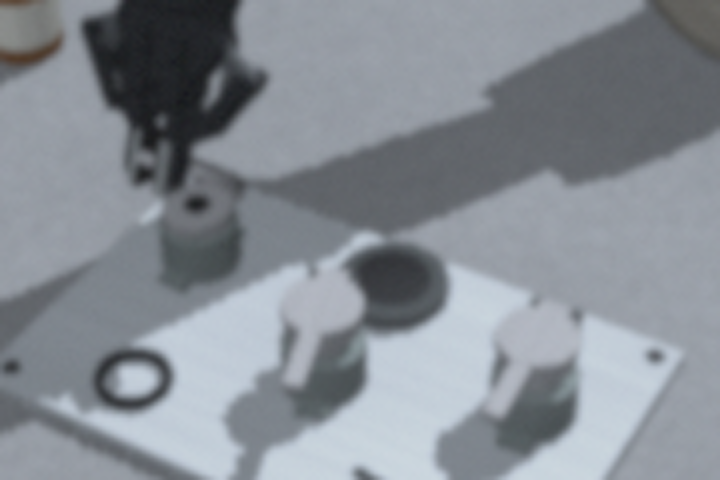

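Request:
jog_arm:
  dp:
    - [-0.04,0.01,-0.1]
    - [-0.08,0.02,-0.2]
    - [-0.13,0.03,-0.29]
    - [-0.18,0.03,-0.39]
    - [-0.23,0.03,-0.48]
  angular:
    - [0,0.1,0]
    - [0,0.2,0]
    - [0,0.25,0]
    - [0,0.3,0]
    - [0,0.35,0]
  claw: [8,8,8,8,8]

```text
t: 9.4
eef_pos: [0.587, -0.0958, 0.1116]
tool_rot: [-0.018, 0.977, 0.094, 0.188]
contact_force: [3.8, -1.8, -2.3]
gripper_width: 0.159
```

Request:
jog_arm:
  dp:
    - [0,0,0]
    - [0,0,0]
    - [0,0,0]
    - [0,0,0]
    - [0,0,0]
  angular:
    - [0,0,0]
    - [0,0,0]
    - [0,0,0]
    - [0,0,0]
    - [0,0,0]
  claw: [8,8,8,8,8]

```text
t: 9.9
eef_pos: [0.5872, -0.0959, 0.1114]
tool_rot: [-0.018, 0.978, 0.094, 0.188]
contact_force: [3.0, -0.7, 0.8]
gripper_width: 0.157
```

```bash
python3 - <<'E'
from h import *
o=get_obs();p=o['eef_pos'];z=R.from_quat(o['tool_rot'],scalar_first=True).as_matrix()[:,2]
g=p-.019*z
h=np.array([.6128,-.0914,.0459+.019])-.084*np.array([np.cos(.193),np.sin(.193),0])-[0,0,.002]
d=g-h; u=d@[np.cos(.193),np.sin(.193),0]
print(np.round(o['contact_force'],2),p,np.round(o['q'],2),'theta',np.arctan2(d[2],u)-2/84,'r',np.hypot(u,d[2]))
c=snap('scene','s10.png');snap('wrist','w10.png')
a=cv2.imread('pics/s10.png')[150:270,220:400]
cv2.imwrite('pics/s10z.png',cv2.resize(a,None,fx=4,fy=4,interpolation=cv2.INTER_CUBIC))
E
```

```text
[ 2.99 -0.72  0.83] [ 0.58717633 -0.09590304  0.11143482] [ 0.39  0.39 -0.33  2.11  0.03  0.3  -1.3 ] theta 0.8909055691367688 r 0.08352400647802428
```

View pics/s10z.png

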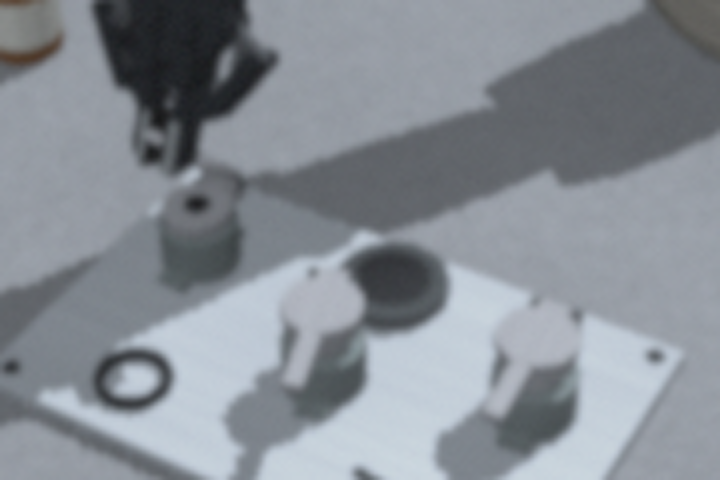

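View pics/w10.png

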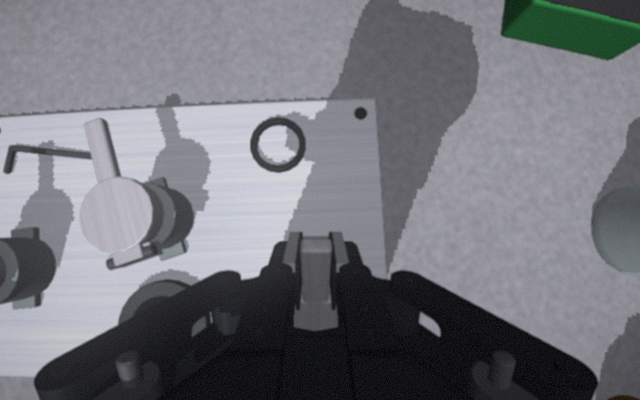

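The cap is held between the pads at (316,270), with the bolt head exposed beneath it at zoomed (197,203). The estimated angle is 0.89 rad, the radius is 83.5 mm against 84, and the forces are small. Handing in.

```bash
python3 -c "
from h import *
print(hand_in()); o=get_obs(); print(o['t'],o['eef_pos'],o['contact_force'],o['gripper_width'])"
```

```text
the job is handed in; nothing more can be done
None
the job is handed in; nothing more can be done
```

The loose bolt is the right one (c). I handed the job in at about 10 s of the 48 s, with the gripper still holding its cap open. `hand_in()` reports no verdict.

- **Tapping:** I tapped bolt c first. It sank about 9 mm (0.078 to 0.069 m) at roughly 5 N, then met its stop at about 11 N. I did not need to tap the other two bolts.
- **Opening:** I gripped the tab at 20 N and swung the cap up around its hinge, tilting the tool partly with it. The lifting pull never read above 3.9 N, against the 6 N that would draw the bolt back up.
- **Last checks:**
  - The cap angle worked out from the arm pose is about 0.89 rad (51°).
  - The grip point is 83.5 mm from the hinge against the nominal 84 mm, so the bolt does not appear to have risen.
  - The fingers are stopped on the tab at about 13.5 mm, and the remaining forces are about 3 N or less.
  - In the pictures, caps a and b are shut and the plate items in view have not moved.
- **Disagreements:**
  - The wrist camera put cap c's centre 2–4 mm from where the top and scene cameras did. I used the tab tip it showed for the grip.
  - The scene view's yaw for cap a differed from the top view's by 0.13 rad, which did not matter because I never used cap a.
- **Not checked:** I could not get a state reading after handing in.

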